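Push the charred blank into the casting mould

ROBOT

A 6-joint arm with a two-finger parallel gripper is mounted at the origin on the work surface. World frame = base frame: x ahead of the robot, y to its left, z up, the work surface at z = 0. Lengths are in m, angles in degrees, forces in N, time in s.
With the tool pointing down it reaches from about 0.4 to 0.825 m from the base axis. Payload 7 kg.
Tool frame: the origin (TCP) lies at the very end of the fingers, on their centre line; the grasp point (between the pads) lies 19 mm behind it; z points along the fingers, y is the line along which they close (so a half turn about z gives the same grasp; the last joint's range is limited). The gripper opens to 88 mm and grips with 3 to 60 N. Pads are 19 mm wide; open, the fingers measure 130 mm over their backs; the gripper's body (78 mm by 193 mm) begins 47 mm behind the grasp point.
Start: joints at [-56.316, 20.546, 0.682, 0, -70.136, -16.507], TCP at [0.199, -0.645, 0.227] pointing down, gripper open.
Joint ranges: [-176.03, 176.03], [-82.01, 121.73], [-58.28, 71.71], [-173.87, 95.51], [-174.79, -0.11], [-173.66, 173.66]. Speed limits (degrees/s): [136.94, 136.94, 172.46, 180, 180, 180].

INTERFACE

Orientations are given as [roll, pitch, yaw] about the fixed x, y, z axes, in that order (R = Rz(yaw) Ry(pitch) Rx(roll)).
In Python, from plant import get_state, imaging, r, finder gives the robot as it stands.
- The arm moves only by the shell command python3 -m handwheel 'ROWS' [FORCE]. ROWS is JSON, a list of rows, each a list of 5 numbers: the closure, from 0 (fully open) to 1 (shut), then the shift along the world's x, y, z in cm, then the turn about the world's z in degrees. A call has 1 to 8 rows; each row is the pose to reach, as a shift and turn from the pose commanded when the call began; what a row does not reach only later rows make up. A row lasts 1/8 s, in which the tool goes at most 62.5 mm and 10.7 degrees, less where a joint would pass 70% of its speed; a pose out of reach is approached as far as the arm can. A call with a gripper value outside its range is refused whole. The fingers move at their own pace and stop on an object; FORCE is the grip in N (left out, the last holds). Time passes only in rows, so rows that repeat a pose let the fingers close. It gives the time, the measured TCP pose, the force, the opening and the grip force at its end, in the units of the state.
- get_state(): the state, without advancing time (a new reading comes with each control period).
- imaging.capture(name): name is "scene" or "top" or "wrist"; returns (picture, depth): 400x640x3 uint8, red, green, blue; 400x640 float32, m along the optical axis (not along the pixel's ray), 0 where there is no reading.
- imaging.get_calibration(name): a dict with "fx", "fy", "cx", "cy" (pixels), "rvec" (rotation vector, rad) and "tvec" (3), from world to camera coordinates, as OpenCV has them; the wrist camera has in their place "hand_eye" (4x4, takes a point from camera to tool coordinates, whose origin is the TCP and whose axes are the flange's). Camera axes: x right, y down, z forward; pixel columns grow to the right and rows downward; lengths in m; the calibration is good to about 2 mm. A picture is of the moment at which its call begins: read the wrist's pose just before it. get_calibration takes no time and is no camera call.
- r.close_job(): hands the job in; it is judged then, once.
Trained networks look in the newest picture that a camera, given by its name, has taken for a name from the list of things; names that differ only in an ending like _2 or _b are one class to them, and where a whole thing is asked for, a point or a joint stands for the part that bears it (a point fixed in the world has none). Each returns a list of dicts, best first, with "p" (0 to 1); they miss things now and then, are a little off and sometimes report something else, mostly with a low value. They report only what shows in the picture. A call takes as long as a camera call. They do not tell look-alikes from the thing itself.
- finder.cut_out(camera, query): "region" (400x640 bool, what is visible of it) and "pixel" ([column, row] in pixels, amid what is visible of it).
The state is a dict: "time_s": time; "joints": joint angles; "qd": joint speeds; "joint_torque": joint torques, N m; "tcp_pos": TCP position; "eef_rot": TCP orientation; "contact_force": force on the tool from outside, world axes, zero at the start; "moment": the same for the moment, N m; "gripper_width": finger opening in m; "gripper_force": force on a finger pad.
Only numpy, scipy, OpenCV 4.12 (cv2) and the standard library are available. Lean on these libraries where they do the work, as an engineer would, in place of code of your own. Each camera call takes 0.05 s, during which the arm holds its last target. There are 200 camera calls.

TASK

Push the big black charred block along the grey mould board and straight down the lane between the two rails, in through the lane's open end, until its leading end is level with the teal line, to within a centimetre, and leave it lying straight there. Neither the block nor the robot may touch the freshly waxed rails or the end dam, since resin must flow all round it, so bring the block into line with the lane before it goes in. Do not lift or tip the block, and leave everything else where it is.

Things in the scene. Friction and masses are not known exactly. Their poses are not given: they have to be found in the camera images.
- block: the black charred timber block to push: a loose box 120 mm long (x), 90 mm wide (y), 55 mm tall, about 0.4 kg, lying flat on the mould board before the lane's open end, up to 40 mm out of line and 0.25 rad askew. Origin: centre of its underside; z up. It slides with ordinary friction.
- block_front (a point): middle of the bottom edge of the block's leading end, 60 mm along the block's x from its origin; this end faces the lane
- mould: casting mould fixed to the table: a flat grey board 560 mm long (x), 16 mm thick, from y = -165 to +100 mm. Origin: on its underside, at mid-length, on the lane's centre line. x is the direction of pushing (to the robot's left, turned up to 0.18 rad either way), y points back towards the robot, z up. From x = -280 to -40 mm it is a bare flat apron, where the block starts.
- lane_mouth (a point): middle of the lane's open end, at mould x = -40 mm, y = 0, on the board's upper face (mould z = 16 mm); axes as the mould's. The lane runs from here along x between two rails 116 mm apart (13 mm free on each side of the block) to the end dam, whose inner face is 282 mm from here.
- rail_near: white guide rail on the robot's side of the lane, 300 x 18 x 25 mm, fixed: from mould x = -40 to 260 mm, inner face at mould y = +58 mm, top 25 mm above the board (30 mm lower than the top of the block). Origin: centre of its underside. Nothing may touch it.
- rail_far: the same on the far side of the lane, inner face at mould y = -58 mm. Nothing may touch it.
- dam: white cross bar that closes the far end of the lane, 18 x 116 x 25 mm, fixed. Origin: centre of its underside. Nothing may touch it.
- mark: teal line 6 mm wide, painted straight across the lane's floor and over both rails, flat (nothing to feel); it lies somewhere from 52 to 122 mm before the end dam. Origin: middle of the line, on the lane's centre line, at the height of the board's upper face; x along the lane in the direction of pushing.
- red_cup: leave alone: red plastic pouring cup, 66 mm across the rim, 75 mm tall, standing on the mould board beyond the far rail. Origin: centre of its underside
- offcut: leave alone: small black charred offcut, 80 x 40 x 30 mm, lying on the mould board beyond the far rail (not the block to push). Origin: centre of its underside
- spray_can: leave alone: upright blue spray can, 64 mm across, 190 mm tall, on the table to the left. Origin: centre of its underside
- mix_tub: leave alone: translucent mixing tub, 110 mm across, 110 mm tall, on the table to the right. Origin: centre of its underside
- spreader: leave alone: flat peach-coloured plastic spreader, 100 x 130 x 6 mm, on the table to the right. Origin: centre of its underside
- stir_stick: leave alone: flat yellow wooden stir stick, 220 x 24 x 6 mm, with a brown end, on the table beyond the mould. Origin: centre of its underside
- foam_brush: leave alone: black foam brush with a wooden handle, 160 mm long, on the table beyond the mould. Origin: centre of its underside
There are look-alikes about, which are no part of the job. There is more than one size of the block; the one meant has the size given above.

How it is judged:
By the outcome, as a careful person would: the job done as asked, in the order asked, and still so for the second after the job is handed in, with the robot touching nothing.
It also fails if it takes over 72 s, if anything falls off the work surface, if the arm or the gripper's body presses on something with over 40 N, if the wrist force passes 120 N, or if a joint passes its speed limit or range.

## Working session

There is one attempt and no reset: what is moved stays moved. The work goes in short steps, Python scripts to look and compute and a shell command to move; the robot and the scene stay as the last step left them, time stands still between calls to the robot, and variables do not carry over. Pictures are saved under pics/ and viewed, at most 10 in all, crops included, and the job is handed in when it is done.

```bash
mkdir -p pics; ls
python3 - <<'E'
from plant import get_state, imaging
import cv2,numpy as np
s=get_state();print({k:s[k] for k in('time_s','tcp_pos','eef_rot','contact_force','gripper_width')})
for n in('top','scene'):
    p,d=imaging.capture(n);np.savez(f'pics/{n}0.npz',p=p,d=d);cv2.imwrite(f'pics/{n}0.png',p[:,:,::-1]);print(n,imaging.get_calibration(n))
E
```

```text
pics
{'time_s': 0.0, 'tcp_pos': array([ 0.19918572, -0.64445055,  0.22562235]), 'eef_rot': array([ 1.79908456e+02, -8.40379518e-03, -1.62826076e+02]), 'contact_force': array([-0.85652169, -0.81958119,  0.06556947]), 'gripper_width': 0.08721682750303104}
top {'fx': 495.61960502688817, 'fy': 495.61960502688817, 'cx': 320.92153180523144, 'cy': 195.00401516105413, 'rvec': array([ 2.14462879, -2.17329849,  0.14105062]), 'tvec': array([-0.00211718,  0.51846633,  1.60923489])}
scene {'fx': 418.18043705708646, 'fy': 418.18043705708646, 'cx': 319.87473978402545, 'cy': 198.36378882999574, 'rvec': array([ 2.48118887,  0.68838811, -0.2147118 ]), 'tvec': array([-0.45043102, -0.19216431,  1.29606334])}
```

View pics/top0.png

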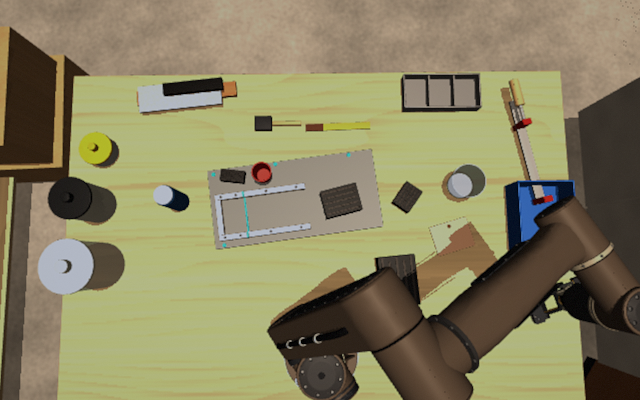

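View pics/scene0.png

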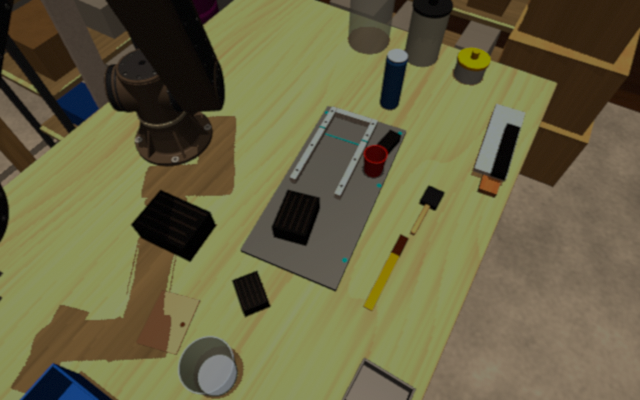

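The top view shows these black candidates: a block on the board's apron at (340,200), a small one on the table at (407,197), a large one on the table at (397,270), and the offcut at (233,176). I choose (340,200), the one on the board before the lane's open end. The teal line is at (246,215) and the rails run from about (218,197) to (304,187) and from (218,238) to (310,227).

```bash
cat > h.py <<'E'
import numpy as np,cv2
from plant import imaging,get_state
from scipy.spatial.transform import Rotation as R
def pose(n,s=None):
    c=imaging.get_calibration(n)
    if n=='wrist':
        T=np.eye(4);T[:3,:3]=R.from_euler('xyz',s['eef_rot'],degrees=True).as_matrix();T[:3,3]=s['tcp_pos'];T=T@c['hand_eye']
        return c,T[:3,:3],T[:3,3]
    Rm=cv2.Rodrigues(c['rvec'])[0]
    return c,Rm.T,-Rm.T@c['tvec']
def cloud(n,d,s=None):
    c,A,t=pose(n,s);v,u=np.mgrid[:400,:640]
    P=np.dstack([(u-c['cx'])/c['fx']*d,(v-c['cy'])/c['fy']*d,d])
    W=P@A.T+t;W[d==0]=np.nan;return W
def onplane(n,uv,z,s=None):
    c,A,t=pose(n,s);uv=np.atleast_2d(uv).astype(float)
    r=np.c_[(uv[:,0]-c['cx'])/c['fx'],(uv[:,1]-c['cy'])/c['fy'],np.ones(len(uv))]@A.T
    return t+r*((z-t[2])/r[:,2])[:,None]
E
python3 - <<'E'
from h import *
f=np.load('pics/top0.npz');p,d=f['p'],f['d'];W=cloud('top',d)
for n,(u,v) in dict(block=(340,200),board=(280,210),table=(300,270),rail=(260,192),rail2=(265,233),small=(407,197),big=(397,262)).items():
    print(n,np.nanmedian(W[v-2:v+3,u-2:u+3].reshape(-1,3),0).round(4))
box=np.zeros((400,640),bool);box[150:252,205:385]=1
m=box&(p.max(2)<75)&(np.arange(640)[None]>300)
m=cv2.morphologyEx(m.astype(np.uint8),cv2.MORPH_CLOSE,np.ones((5,5)))
n,l,st,_=cv2.connectedComponentsWithStats(m);k=1+st[1:,4].argmax();print(st[k])
q=np.argwhere(l==k)[:,::-1];w=onplane('top',q,.071)
print('block dark',cv2.minAreaRect((w[:,:2]*1000).astype(np.float32)))
zm=box&(W[...,2]>.055)&(W[...,2]<.09)&(np.arange(640)[None]>300);print('block depth',cv2.minAreaRect((W[zm][:,:2]*1000).astype(np.float32)),zm.sum())
wm=box&(p.min(2)>150)
n,l,st,ce=cv2.connectedComponentsWithStats(wm.astype(np.uint8))
print(st[1:][st[1:,4]>20],)
hs=cv2.cvtColor(p,cv2.COLOR_RGB2HSV)
tm=box&(abs(hs[...,0].astype(int)-90)<12)&(hs[...,1]>90)&(hs[...,2]>60)
n,l,st,ce=cv2.connectedComponentsWithStats(tm.astype(np.uint8))
for i in range(1,n):
    if st[i,4]>3: print('teal',st[i],onplane('top',ce[i],.016).round(4))
x=p[150:260,200:420];cv2.imwrite('pics/c1.png',cv2.resize(x,None,fx=3.6,fy=3.6,interpolation=cv2.INTER_CUBIC)[:,:,::-1])
E
```

```text
block [ 0.4967 -0.07    0.0701]
board [0.4718 0.1281 0.0148]
table [0.2728 0.0635 0.0023]
rail [0.5302 0.1919 0.0406]
rail2 [0.3948 0.1752 0.0406]
small [ 0.5072 -0.2925  0.0418]
big [ 0.2955 -0.2479  0.0731]
[ 320  183   42   36 1051]
block dark ((494.5797424316406, -71.74974822998047), (91.32865142822266, 121.53753662109375), 13.41123104095459)
block depth ((495.7415466308594, -71.74227905273438), (90.99556732177734, 120.44879913330078), 14.047942161560059) 1034
[[244 183  62  13 302]
 [214 192  33  49 443]
 [249 223  62  13 314]]
teal [347 153   3   4  11] [[ 0.6578 -0.1029  0.016 ]]
teal [273 162   4   4  13] [[0.6292 0.1456 0.016 ]]
teal [211 173   4   3  10] [[0.5964 0.3533 0.016 ]]
teal [242 192   7  46  77] [[0.4579 0.2417 0.016 ]]
teal [222 243   4   4  12] [[0.3594 0.314  0.016 ]]
```

View pics/c1.png

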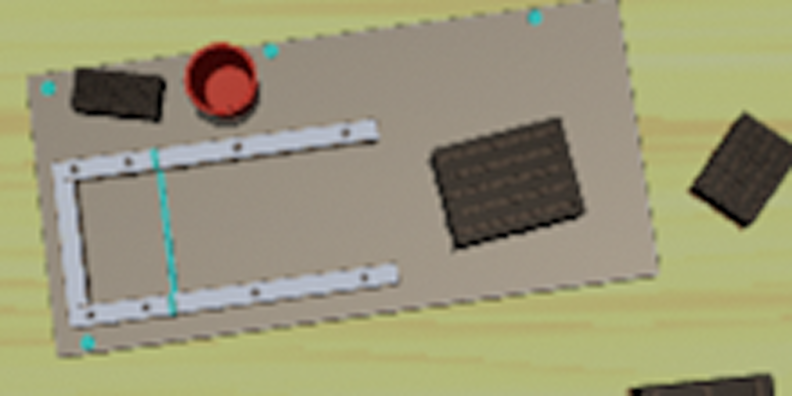

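The crop confirms a 91 x 121 mm block on the apron (crop about (508,183)), with the lane mouth at crop x≈385 and the teal line at about (165,235).

```bash
cat >> h.py <<'E'
def lane_from_top(p,W):
    box=np.zeros((400,640),bool);box[150:252,205:320]=1
    m=box&(p.min(2)>140)&(abs(W[...,2]-.041)<.008)
    ov=onplane('top',np.argwhere(m)[:,::-1],.041)[:,:2]
    return ov
E
python3 - <<'E'
from h import *
f=np.load('pics/top0.npz');p,d=f['p'],f['d'];W=cloud('top',d)
ov=lane_from_top(p,W)
# outer U outline: 318 x 152
r=cv2.minAreaRect((ov*1000).astype(np.float32));print('U rect',r)
# board outline
box=np.zeros((400,640),bool);box[140:260,195:395]=1
hs=cv2.cvtColor(p,cv2.COLOR_RGB2HSV)
b=box&(hs[...,1]<60)&(p.max(2)>60);b=cv2.morphologyEx(b.astype(np.uint8),cv2.MORPH_OPEN,np.ones((3,3)))
n,l,st,_=cv2.connectedComponentsWithStats(b);k=1+st[1:,4].argmax()
w=onplane('top',np.argwhere(l==k)[:,::-1],.016)
print('board',cv2.minAreaRect((w[:,:2]*1000).astype(np.float32)))
tm=box&(abs(hs[...,0].astype(int)-90)<12)&(hs[...,1]>90)
n,l,st,ce=cv2.connectedComponentsWithStats(tm.astype(np.uint8));k=1+st[1:,4].argmax()
t=onplane('top',np.argwhere(l==k)[:,::-1],.016)[:,:2]
v=np.linalg.svd(t-t.mean(0))[2][0];print('teal dir',v,np.degrees(np.arctan2(v[1],v[0])),t.mean(0))
for side in(1,-1):
    y=ov[:,1];c=ov.mean(0)
    s=(ov[:,1]>.06)&(ov[:,1]<.27)
    th=np.radians(98);nrm=np.array([np.cos(th-np.pi/2),np.sin(th-np.pi/2)])
    q=ov[s&(((ov-np.array([.463,.17]))@nrm)*side>.03)]
    v=np.linalg.svd(q-q.mean(0))[2][0];print(side,q.mean(0),np.degrees(np.arctan2(v[1],v[0])))
E
```

```text
U rect ((464.3717041015625, 186.39816284179688), (151.05364990234375, 299.03924560546875), 7.044962406158447)
board ((511.49298095703125, 79.78781127929688), (265.771728515625, 560.6937866210938), 7.047365665435791)
teal dir [-0.99271679 -0.12047145] -173.0806879701102 [0.45804798 0.24174212]
1 [0.5357148  0.16369742] -82.98137131979988
-1 [0.40055974 0.16161925] -82.9288035542753
```

```bash
python3 -m handwheel '[[0.55,3.2,5.2,0,10],[0.55,6.4,10.4,0,20],[0.55,9.6,15.6,0,30],[0.55,12.8,20.8,0,40],[0.55,16,26,0,50],[0.55,19.2,31.2,0,60],[0.55,22.4,36.4,0,70],[0.55,25.6,41.6,0,80]]' 10
```

```text
time_s: 1.1
tcp_pos: [0.4559, -0.227, 0.2266]
eef_rot: [-180.0, 0.0, -82.5]
contact_force: [-0.1, -1.3, -0.1]
gripper_width: 0.0396
gripper_force: 0.0
```

```bash
python3 -m handwheel '[[0.55,2.6,3.5,0,-0.3],[0.55,5.1,7.1,0,-0.3],[0.55,5.1,7.1,0,-0.3]]'
python3 - <<'E'
from h import *
s=get_state();print(s['tcp_pos'],s['eef_rot'],s['contact_force'])
p,d=imaging.capture('wrist');np.savez('pics/w1.npz',p=p,d=d)
p2,d2=imaging.capture('top')
cv2.imwrite('pics/v1.png',np.hstack([cv2.resize(p,(400,250)),cv2.resize(p2,(400,250))])[:,:,::-1])
W=cloud('wrist',d,s)
m=(W[...,2]>.06)&(W[...,2]<.085)&(p.max(2)<90)
q=W[m][:,:2];q=q[(abs(q-[.495,-.072])<.1).all(1)]
print(m.sum(),cv2.minAreaRect((q*1000).astype(np.float32)) if len(q) else 0)
E
```

```text
time_s: 1.48
tcp_pos: [0.5075, -0.1557, 0.226]
eef_rot: [180.0, 0.0, -82.9]
contact_force: [-0.0, 0.0, -0.9]
gripper_width: 0.0394
gripper_force: 0.0
[ 0.50749533 -0.1557143   0.22602377] [ 1.79961857e+02  1.36921128e-02 -8.29446403e+01] [-0.03993382  0.04787685 -0.85858296]
20421 ((498.6299743652344, -72.88044738769531), (89.57097625732422, 120.81000518798828), 13.769414901733398)
```

View pics/v1.png

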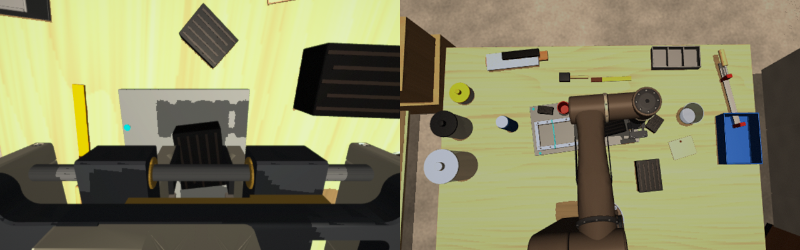

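The wrist view (left half) shows the block between the fingers at about (200,155), with its trailing end towards the gripper. In the right half the arm hides the block from the top camera. The wrist depth gives (0.499,-0.073) at 13.8°, which agrees with the top view. I'll descend behind it.

```bash
python3 -m handwheel '[[0.55,0,0,-6,0],[0.55,0,0,-12,0],[0.55,0,0,-16,0],[0.55,0,0,-17.8,0],[0.55,0,0,-17.8,0]]'
python3 - <<'E'
from h import *
s=get_state();print(s['tcp_pos'],s['contact_force'])
E
```

```text
time_s: 2.2
tcp_pos: [0.5046, -0.1588, 0.0473]
eef_rot: [179.8, 0.0, -83.2]
contact_force: [-0.1, 0.2, 0.5]
gripper_width: 0.0391
gripper_force: 0.0
[ 0.50458276 -0.15883861  0.04727488] [-0.14645938  0.19802561  0.53896074]
```

```bash
python3 -m handwheel '[[0.55,-0.05,0.4,0,0],[0.55,-0.1,0.8,0,0],[0.55,-0.15,1.2,0,0],[0.55,-0.2,1.6,0,0],[0.55,-0.24,2.0,0,0],[0.55,-0.29,2.4,0,0],[0.55,-0.34,2.8,0,0],[0.55,-0.39,3.2,0,0]]'
python3 - <<'E'
from h import *
s=get_state();print(s['tcp_pos'],s['eef_rot'],s['contact_force'])
p,d=imaging.capture('wrist');cv2.imwrite('pics/w2.png',p[:,:,::-1])
p3,d3=imaging.capture('scene');cv2.imwrite('pics/s2.png',p3[:,:,::-1]);np.savez('pics/s2.npz',p=p3,d=d3)
for n,dd,pp,ss in(('wrist',d,p,s),('scene',d3,p3,s)):
    W=cloud(n,dd,ss);m=(W[...,2]>.063)&(W[...,2]<.08)
    u=m&(abs(W[...,0]-.495)<.075)&(abs(W[...,1]+.05)<.09)&(pp.max(2)<90);q=W[u][:,:2]
    print(n,u.sum(),cv2.minAreaRect((q*1000).astype(np.float32)) if len(q) else 0)
E
```

```text
time_s: 3.2
tcp_pos: [0.5023, -0.1256, 0.0485]
eef_rot: [180.0, 0.0, -83.1]
contact_force: [0.1, -1.6, 1.0]
gripper_width: 0.0393
gripper_force: 1.3
[ 0.50233209 -0.1255922   0.0484625 ] [ 1.79991437e+02  1.72576560e-03 -8.31269548e+01] [ 0.11270237 -1.55518466  0.98243575]
wrist 2875 ((504.5093078613281, -116.83660888671875), (64.09558868408203, 42.500144958496094), 6.347879886627197)
scene 340 ((507.91796875, -65.4872817993164), (74.35372161865234, 147.1574249267578), 1.1445741653442383)
```

View pics/s2.png

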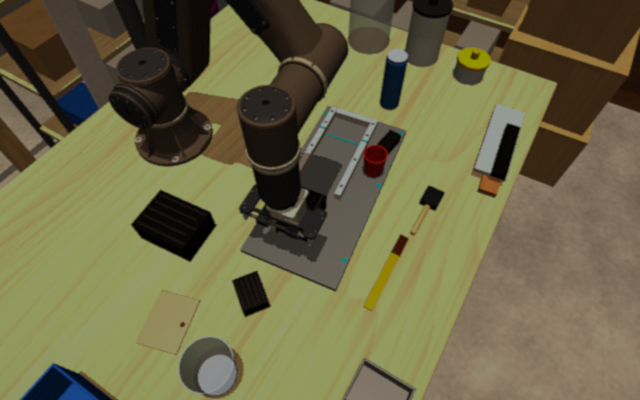

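The scene view shows the gripper hiding the block, at about (290,210). I'll back off, rise and swing aside so the top camera can see it.

```bash
python3 -m handwheel '[[0.55,0.1,-1,0,0],[0.55,0.1,-1.5,6,0],[0.55,0.1,-1.5,12,0],[0.55,0,-6,14,0],[0.55,-3,-12,14,0],[0.55,-5,-18,14,0],[0.55,-6,-24,14,0],[0.55,-6,-30,14,0]]'
cat >> h.py <<'E'
O=np.array([479.2,75.8]);ex=np.array([-.1219,.9925]);ey=np.array([-.9925,-.1219])
def block():
    p,d=imaging.capture('top');W=cloud('top',d);L=(W[...,:2]*1000-O)@np.c_[ex,ey]
    m=(W[...,2]>.055)&(W[...,2]<.085)&(abs(L[...,1])<90)&(L[...,0]>-250)&(L[...,0]<220)&(p.max(2)<90)
    n,l,st,_=cv2.connectedComponentsWithStats(cv2.morphologyEx(m.astype(np.uint8),cv2.MORPH_CLOSE,np.ones((5,5))))
    q=np.argwhere(l==1+st[1:,4].argmax())[:,::-1]
    q=(onplane('top',q,.071)[:,:2]*1000-O)@np.c_[ex,ey]
    print('block in mould mm (dark region on top plane)',cv2.minAreaRect(q.astype(np.float32)),len(q));return p
E
python3 - <<'E'
from h import *
p=block();x=p[140:280,200:440];cv2.imwrite('pics/t3.png',cv2.resize(x,None,fx=3.2,fy=3.2)[:,:,::-1]);print(get_state()['tcp_pos'])
E
```

```text
time_s: 4.3
tcp_pos: [0.4415, -0.4273, 0.189]
eef_rot: [-179.9, -0.0, -83.1]
contact_force: [1.0, 0.1, 0.2]
gripper_width: 0.0392
gripper_force: 0.0
block in mould mm (dark region on top plane) ((-131.08499145507812, -4.049201965332031), (91.48371124267578, 119.72447967529297), 89.8323974609375) 1037
[ 0.44121441 -0.43350917  0.18799331]
```

View pics/t3.png

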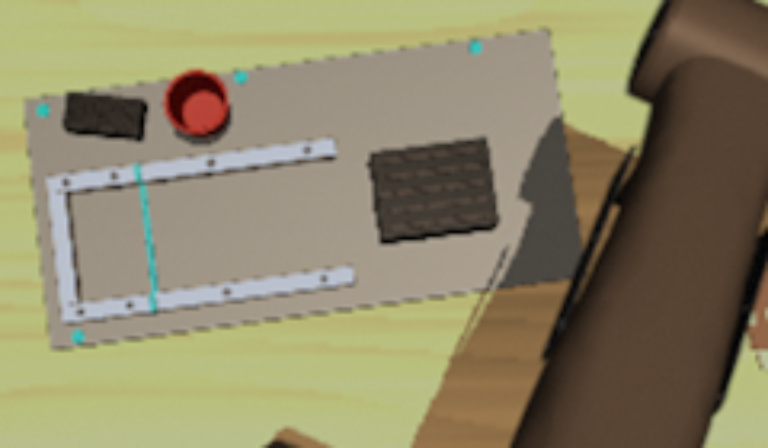

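Seen from the top, the block now lies parallel to the lane (0.2°) and about 4 mm to the far side, at crop (433,190). I'll return behind it, then push while easing it about 3 mm towards the centre before the mouth.

```bash
python3 -m handwheel '[[0.55,2,6,0,0],[0.55,3.5,12,0,0],[0.55,5,18,0,0],[0.55,6,24,0,0],[0.55,6.6,28.3,0,0],[0.55,6.6,28.3,-5,0],[0.55,6.6,28.3,-10,0],[0.55,6.6,28.3,-10,0]]'
python3 - <<'E'
from h import *
s=get_state();print((s['tcp_pos'][:2]*1000-O)@np.c_[ex,ey],s['tcp_pos'])
p,d=imaging.capture('wrist');W=cloud('wrist',d,s);L=(W[...,:2]*1000-O)@np.c_[ex,ey]
m=(W[...,2]>.062)&(W[...,2]<.082)&(p.max(2)<90)&(abs(L[...,1])<60)&(abs(L[...,0]+131)<75)
print(m.sum(),np.percentile(L[m],[1,99],axis=0))
E
```

```text
time_s: 5.35
tcp_pos: [0.5057, -0.1421, 0.0855]
eef_rot: [179.6, 0.1, -83.2]
contact_force: [-0.2, -0.2, 0.3]
gripper_width: 0.0395
gripper_force: 0.0
[-219.48510013    0.25341046] [ 0.50570595 -0.14208819  0.08553787]
2243 [[-182.35319752  -32.36502209]
 [-161.89317819   33.40300275]]
```

```bash
python3 -m handwheel '[[0.55,0,0,-2,0],[0.55,0,0,-3.8,0],[0.55,0,0,-3.8,0],[0.55,-0.1,0.79,-3.8,0],[0.55,-0.2,1.59,-3.8,0],[0.55,-0.33,2.38,-3.8,0],[0.55,-0.48,3.17,-3.8,0],[0.55,-0.63,3.95,-3.8,0]]'
cat >> h.py <<'E'
def st():
    s=get_state();print('mould xy',((s['tcp_pos'][:2]*1000-O)@np.c_[ex,ey]).round(1),'z',s['tcp_pos'][2].round(4),'F',s['contact_force'].round(1),'yaw',s['eef_rot'][2].round(2));return s
E
python3 -c "from h import *;st();block()"
```

```text
time_s: 6.4
tcp_pos: [0.5024, -0.1019, 0.0509]
eef_rot: [-180.0, -0.0, -83.1]
contact_force: [0.8, -4.7, 2.5]
gripper_width: 0.0397
gripper_force: 2.1
mould xy [-179.2   -1.3] z 0.0509 F [ 0.8 -4.7  2.5] yaw -83.11
block in mould mm (dark region on top plane) ((-98.1170883178711, 29.846691131591797), (100.03992462158203, 26.559049606323242), 1.0099366903305054) 228
```

```bash
python3 -m handwheel '[[0.55,-0.14,0.79,0,0],[0.55,-0.27,1.58,0,0],[0.55,-0.41,2.37,0,0],[0.55,-0.55,3.16,0,0],[0.55,-0.69,3.95,0,0],[0.55,-0.79,4.74,0,0],[0.55,-0.88,5.53,0,0],[0.55,-0.98,6.33,0,0]]'
python3 - <<'E'
from h import *
s=st();p,d=imaging.capture('scene');W=cloud('scene',d);L=(W[...,:2]*1000-O)@np.c_[ex,ey]
m=(abs(W[...,2]-.071)<.01)&(abs(L[...,1])<58)&(abs(L[...,0]+40)<100)&(p.max(2)<110)
print(m.sum(),np.percentile(L[m],[2,98],axis=0))
cv2.imwrite('pics/s4.png',cv2.resize(p[90:260,200:430],None,fx=3,fy=3)[:,:,::-1])
E
```

```text
time_s: 7.45
tcp_pos: [0.4922, -0.0386, 0.0505]
eef_rot: [180.0, -0.0, -83.1]
contact_force: [-0.2, -4.3, 3.2]
gripper_width: 0.0392
gripper_force: 2.1
mould xy [-115.1    1.1] z 0.0505 F [-0.2 -4.3  3.2] yaw -83.12
256 [[-126.8395773   -47.30755355]
 [  14.38940965   34.6130866 ]]
```

View pics/s4.png

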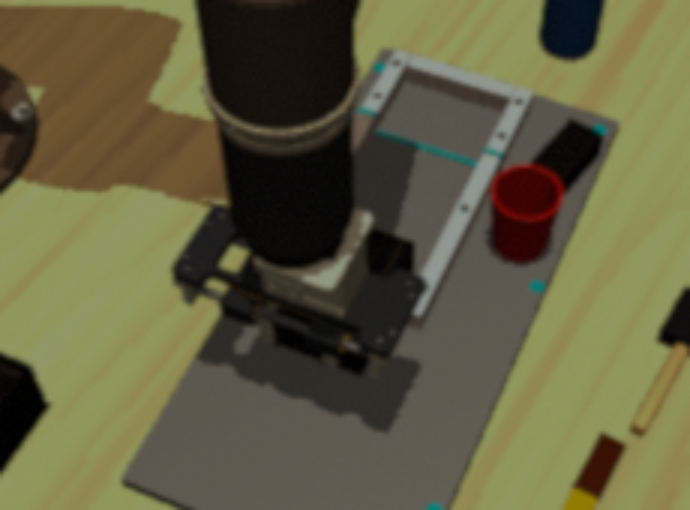

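The block is entering the lane, with a clear gap to the far rail at about (415,240). I'll carry on straight.

```bash
python3 -m handwheel '[[0.55,-0.1,0.79,0,0],[0.55,-0.2,1.58,0,0],[0.55,-0.29,2.38,0,0],[0.55,-0.39,3.17,0,0],[0.55,-0.49,3.97,0,0],[0.55,-0.59,4.76,0,0],[0.55,-0.68,5.56,0,0],[0.55,-0.78,6.35,0,0]]'; python3 -m handwheel '[[0.55,-0.1,0.79,0,0],[0.55,-0.2,1.58,0,0],[0.55,-0.29,2.38,0,0],[0.55,-0.39,3.17,0,0],[0.55,-0.49,3.97,0,0],[0.55,-0.55,4.47,0,0]]'
python3 - <<'E'
from h import *
s=st()
E
python3 -m handwheel '[[0.55,0.12,-1,0,0],[0.55,0.18,-1.5,6,0],[0.55,0.18,-1.5,12,0],[0.55,-1,-7,14,0],[0.55,-3,-13,14,0],[0.55,-5,-19,14,0],[0.55,-6,-25,14,0],[0.55,-6,-31,14,0]]'
python3 -m handwheel '[[0.55,0,-6,0,0],[0.55,0,-12,0,0],[0.55,0,-18,0,0],[0.55,0,-18,0,0]]'
python3 - <<'E'
from h import *
p=block();x=p[140:280,200:440];cv2.imwrite('pics/t5.png',cv2.resize(x,None,fx=3.2,fy=3.2)[:,:,::-1]);st()
E
```

```text
time_s: 8.5
tcp_pos: [0.4843, 0.0249, 0.0505]
eef_rot: [180.0, -0.0, -83.1]
contact_force: [-1.3, -2.1, -1.9]
gripper_width: 0.0392
gripper_force: 0.8
time_s: 9.25
tcp_pos: [0.479, 0.0697, 0.0506]
eef_rot: [-180.0, 0.0, -83.1]
contact_force: [0.3, -1.2, -0.4]
gripper_width: 0.0391
gripper_force: 0.9
mould xy [-6.1  0.9] z 0.0506 F [ 0.3 -1.2 -0.4] yaw -83.1
time_s: 10.25
tcp_pos: [0.4181, -0.2432, 0.1914]
eef_rot: [-179.9, -0.0, -83.1]
contact_force: [1.7, 1.9, 0.5]
gripper_width: 0.0395
gripper_force: 0.0
time_s: 10.75
tcp_pos: [0.4177, -0.4249, 0.1894]
eef_rot: [179.9, 0.0, -83.4]
contact_force: [-0.4, 0.5, -0.4]
gripper_width: 0.039
gripper_force: 0.0
block in mould mm (dark region on top plane) ((63.69033432006836, -0.5840072631835938), (91.25102233886719, 117.86742401123047), 89.81185913085938) 1030
mould xy [-487.6  121.8] z 0.1896 F [ 0.5  1.  -0.4] yaw -83.34
```

View pics/t5.png

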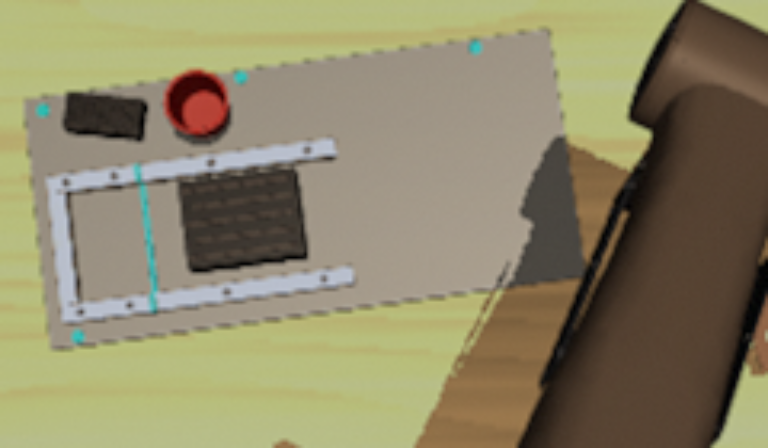

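The block is centred (-0.6 mm) and straight in the lane. I'll measure the remaining gap to the line.

```bash
python3 - <<'E'
from h import *
f=np.load('pics/top0.npz');p,d=f['p'],f['d'];hs=cv2.cvtColor(p,cv2.COLOR_RGB2HSV)
tm=(abs(hs[...,0].astype(int)-90)<15)&(hs[...,1]>60)
L=(onplane('top',np.argwhere(tm)[:,::-1],.016)[:,:2]*1000-O)@np.c_[ex,ey]
k=(abs(L[:,1])<50)&(abs(L[:,0]-165)<20);print(k.sum(),L[k].mean(0),L[k].std(0))
W=cloud('top',d);ov=(lane_from_top(p,W)*1000-O)@np.c_[ex,ey];print('rails ends/dam',ov[:,0].min(),ov[:,0].max())
E
python3 -m handwheel '[[0.55,0,6,0,0],[0.55,0,12,0,0],[0.55,0,18,0,0],[0.55,0,24,0,0],[0.55,1,30,0,0],[0.55,3,36,0,0],[0.55,5,42,0,0],[0.55,6.18,47.5,0,0]]'
python3 -m handwheel '[[0.55,0,0,-5,0],[0.55,0,0,-10,0],[0.55,0,0,-13.8,0],[0.55,0,0,-14,0],[0.55,0,0,-14,0]]'
python3 -c "from h import *;st()"
```

```text
61 [166.63569211   0.95461999] [ 1.90918964 29.14824409]
rails ends/dam -37.88524663798297 261.1200257885649
time_s: 11.8
tcp_pos: [0.4807, 0.0568, 0.1912]
eef_rot: [-179.9, 0.0, -83.0]
contact_force: [0.7, 0.0, 0.1]
gripper_width: 0.0394
gripper_force: 0.0
time_s: 12.42
tcp_pos: [0.4814, 0.0546, 0.0519]
eef_rot: [-179.9, 0.0, -83.1]
contact_force: [0.7, -0.0, -0.0]
gripper_width: 0.0395
gripper_force: 0.0
mould xy [-21.3   0.4] z 0.0519 F [ 0.7 -0.  -0. ] yaw -83.07
```

```bash
python3 -m handwheel '[[0.55,-0.12,1.0,0,0],[0.55,-0.2,1.6,0,0],[0.55,-0.28,2.3,0,0],[0.55,-0.37,3.0,0,0],[0.55,-0.45,3.7,0,0],[0.55,-0.54,4.4,0,0],[0.55,-0.62,5.1,0,0],[0.55,-0.69,5.65,0,0]]'
python3 -m handwheel '[[0.55,0,0,0,0],[0.55,0.06,-0.5,0,0],[0.55,0.18,-1.5,0,0],[0.55,0.18,-1.5,6,0],[0.55,0.18,-1.5,12,0],[0.55,-1,-7,14,0],[0.55,-3,-13,14,0],[0.55,-5,-19,14,0]]'
python3 -m handwheel '[[0.55,-1,-6,0,0],[0.55,-1,-12,0,0],[0.55,-1,-18,0,0],[0.55,-1,-24,0,0],[0.55,-1,-30,0,0],[0.55,-1,-36,0,0],[0.55,-1,-36,0,0]]'
python3 - <<'E'
from h import *
p=block();x=p[140:280,200:440];cv2.imwrite('pics/t6.png',cv2.resize(x,None,fx=3.2,fy=3.2)[:,:,::-1]);st()
E
```

```text
time_s: 13.42
tcp_pos: [0.4738, 0.111, 0.0505]
eef_rot: [180.0, -0.0, -83.1]
contact_force: [0.9, -4.2, 2.9]
gripper_width: 0.0394
gripper_force: 2.1
time_s: 14.42
tcp_pos: [0.4235, -0.0798, 0.191]
eef_rot: [-179.9, 0.0, -83.1]
contact_force: [1.3, 0.0, 0.1]
gripper_width: 0.0395
gripper_force: 0.0
time_s: 15.3
tcp_pos: [0.4127, -0.4419, 0.1891]
eef_rot: [179.9, 0.0, -83.4]
contact_force: [-0.1, 1.7, -0.6]
gripper_width: 0.0395
gripper_force: 0.0
block in mould mm (dark region on top plane) ((105.18376922607422, 0.10464096069335938), (90.98595428466797, 118.64698028564453), 89.88379669189453) 1037
mould xy [-503.8  128.8] z 0.1892 F [ 0.2  0.3 -1.4] yaw -83.36
```

View pics/t6.png

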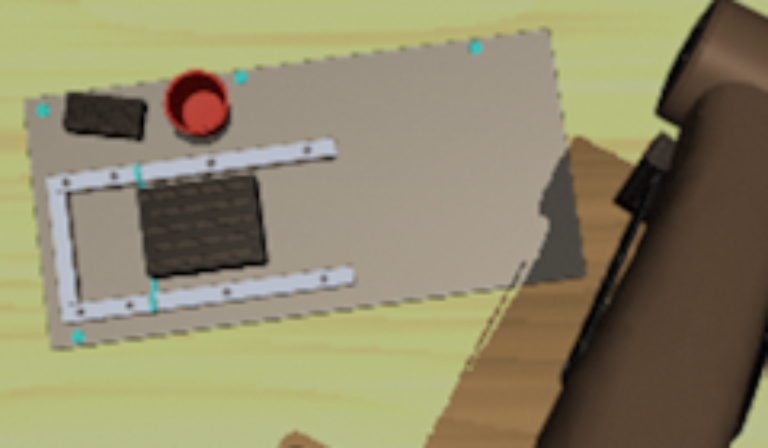

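The block's leading end is level with the teal line: about 165 mm against 167 mm in the mould frame. It is centred and straight, and the robot is clear of everything.

```bash
python3 -c "from plant import r;print(r.close_job())"
```

```text
the job is handed in; nothing more can be done
None
```

The job is handed in: by the top camera the block lies straight (0.1°) and centred in the lane, its leading end about 1.5 mm short of the teal line's centre. I saw no contact with the rails or the dam, and the arm was clear of everything after about 15 s of robot time.

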